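Prop the pink lid on its stay

TASK

The bin with the pink lid stands wide open on the dispensary counter. Flip up its stay, the steel bar with the blue end that lies folded on the divider in the middle of the bin, and then tip the lid forward so that it comes to rest on the stay, propped half open. Leave the lid and stay of the cream-lidded bin as they are.

Things in the scene. Friction and masses are not known exactly. Their poses are not given: they have to be found in the camera images.
- pink_bin: white open bin with the pink lid, fixed; 200 (its x) by 180 (its y) by 120 mm high, walls 5 mm, with a 5 mm divider along y at x = 0, top at z = 93 mm. Origin: centre of the underside, z up. Lid hinge: along x at y = +90, z = 120 mm. Stay pivot: axis along x, at x = 0, y = -40, z = 108 mm. A twin with a cream lid stands to its left or right
- pink_lid (a joint): pink lid's angle, rad: 0 shut (level, reaching from the hinge to the bin's -y), 1.57 upright, 1.92 leaning back on its stop, as at the start or nearly. Flat panel 208 mm (x) by 190 mm from hinge to free edge, 8 mm thick, 12 mm lip and tab at the free edge, 0.3 kg. Soft-close hinge: pushed well forward of upright it sinks by itself in a few seconds on to the raised stay (near 0.75), or shut
- pink_stay (a joint): angle of the stay of the pink-lidded bin, rad: 0 folded level, pointing from its pivot to the bin's +y; 1.45 fully up, at its stop. Steel bar in the bin's middle plane (x = 0), 12 mm square, 116 mm from pivot to its rounded end, the last 35 mm blue; 60 g. Slightly stiff: it stays at any angle where it is left
- cream_lid (a joint): angle of the cream lid on the twin bin, to be left alone; built and measured as the pink lid, and leaning back like it
- cream_stay (a joint): angle of the stay of the twin bin, to be left alone; built and measured as the other stay, and folded like it

How it is judged:
On the way:
1. the pink-lidded bin's stay is flipped up while its lid still stands back out of the way (value of joint pink_stay above 1.05 rad and value of joint pink_lid above 1.2 rad), for 0.2 s.
At the end, for the whole second after the job is handed in: the pink-lidded bin's stay is up (beyond 1.1 rad) and the pink lid lies still on it, propped half open (between 0.6 and 1.0 rad) (value of joint pink_stay above 1.1 rad and value of joint pink_lid between 0.6 and 1 rad and velocity of joint pink_lid between -0.05 and 0.05 rad/s); the robot touches nothing.
It fails at once if the cream lid is pushed forward or shut (value of joint cream_lid below 1.55 rad).
It fails at once if the cream-lidded bin's stay is flipped up (value of joint cream_stay above 0.6 rad).
It also fails if it takes over 48 s, if anything falls off the work surface, if the arm or the gripper's body presses on something with over 40 N, if the wrist force passes 120 N, or if a joint passes its speed limit or range.

ROBOT

A 7-joint arm with a two-finger parallel gripper is mounted at the origin on the work surface. World frame = base frame: x ahead of the robot, y to its left, z up, the work surface at z = 0. Lengths are in m, angles in rad, forces in N, time in s.
With the tool pointing down it reaches from about 0.425 to 0.925 m from the base axis. Payload 6.8 kg.
Tool frame: the origin (TCP) lies at the very end of the fingers, on their centre line; the grasp point (between the pads) lies 19 mm behind it; z points along the fingers, y is the line along which they close (so a half turn about z gives the same grasp; the last joint's range is limited). The gripper opens to 85 mm and grips with 20 to 120 N. Pads are 22 mm wide; open, the fingers measure 114 mm over their backs; the gripper's body (76 mm by 85 mm) begins 54 mm behind the grasp point. The pads swing forward as they close: fully open they stand 13 mm farther back than shut.
Start: joints at [1.234, 0.477, 0.022, 1.555, -0.011, 1.109, -0.083], TCP at [0.153, -0.657, 0.231] pointing down, gripper open.
Joint ranges: [-2.96, 2.96], [-0.34, 2.1], [-1.41, 1.46], [0.24, 2.44], [-1.37, 4.51], [0.17, 1.92], [-2.96, 2.96]. Speed limits (rad/s): [2.39, 2.39, 3.14, 3.14, 3.14, 3.14, 3.14].

INTERFACE

Orientations are given as a rotation vector (axis times angle).
In Python, from bench import monitor, optics, r gives the robot as it stands.
- The arm moves only by the shell command python3 -m crank 'ROWS' [OPENING] [FORCE]. ROWS is JSON, a list of rows, each a list of 2 entries, a list of its own where there are three numbers: the shift along the tool's x, y, z in cm, then the turn, a rotation vector about the tool's x, y, z in rad. A call has 1 to 5 rows; each row shifts and turns the commanded pose from where the row before left it, along the tool's axes as they then stand; what a row does not reach is not made up. A row lasts 1/10 s, in which the tool goes at most 50 mm and 8.59 degrees, less where a joint would pass 70% of its speed; a pose out of reach is approached as far as the arm can. A call is refused whole if a number of a shift passes 5 or a number of a turn 0.15, either way. A call with a gripper value outside its range is refused whole. OPENING is the finger opening in cm, from 0 to 8.54, set as the call begins (- or left out, the last holds). The fingers move at their own pace and stop on an object; FORCE is the grip in N (left out, the last holds). Time passes only in rows, so rows that do not move let the fingers close. It gives the time, the measured TCP pose, the force, the opening and the grip force at its end, in the units of the state.
- monitor.get_obs(): the state, without advancing time (a new reading comes with each control period).
- optics.grab_frame(name): name is "scene" or "top" or "wrist"; returns (picture, depth): 480x640x3 uint8, red, green, blue; 480x640 float32, m along the optical axis (not along the pixel's ray), 0 where there is no reading.
- optics.camera_model(name): a dict with "vertical_fov" (degrees; the focal length in pixels is half the picture's height over the tangent of half this angle, whatever the lens; pixels are square), "cx", "cy" (the principal point, pixels), "R" (3x3) and "t" (3): a world point X has camera coordinates R X + t; the wrist camera has in their place "hand_eye" (4x4, takes a point from camera to tool coordinates, whose origin is the TCP and whose axes are the flange's). Camera axes: x right, y down, z forward; pixel columns grow to the right and rows downward; lengths in m; the calibration is good to about 2 mm. A picture is of the moment at which its call begins: read the wrist's pose just before it. camera_model takes no time and is no camera call.
- r.hand_in(): hands the job in; it is judged then, once.
The state is a dict: "clock": time; "joints": joint angles; "qvel": joint speeds; "tau": joint torques, N m; "tcp_pos": TCP position; "orientation": TCP orientation; "contact_force": force on the tool from outside, world axes, zero at the start; "moment": the same for the moment, N m; "grip_width": finger opening in m; "gripper_force": force on a finger pad.
Only numpy, scipy, OpenCV 4.12 (cv2) and the standard library are available. Lean on these libraries where they do the work, as an engineer would, in place of code of your own. Each camera call takes 0.05 s, during which the arm holds its last target. There are 200 camera calls.

## Working session

There is one attempt and no reset: what is moved stays moved. The work goes in short steps, Python scripts to look and compute and a shell command to move; the robot and the scene stay as the last step left them, time stands still between calls to the robot, and variables do not carry over. Pictures are saved under pics/ and viewed, at most 10 in all, crops included, and the job is handed in when it is done.

```bash
mkdir -p pics; cat > h.py <<'E'
import numpy as np, cv2
from bench import monitor, optics, r
from scipy.spatial.transform import Rotation as Ro
def cloud(name):
    m=optics.camera_model(name); o=monitor.get_obs(); im,d=optics.grab_frame(name)
    f=240/np.tan(np.radians(m["vertical_fov"])/2)
    v,u=np.mgrid[:480,:640]
    P=np.stack([(u-m["cx"])/f*d,(v-m["cy"])/f*d,d],-1)
    if "hand_eye" in m:
        H=np.array(m["hand_eye"]); P=P@H[:3,:3].T+H[:3,3]
        P=P@Ro.from_rotvec(o["orientation"]).as_matrix().T+o["tcp_pos"]
    else: P=(P-np.array(m["t"]))@np.array(m["R"])
    return im,d,P
def save(im,n): cv2.imwrite("pics/"+n,im[...,::-1])
E
python3 - <<'E'
from h import *
a,da,Pa=cloud("scene"); b,db,Pb=cloud("top")
np.savez("c.npz",a=a,da=da,Pa=Pa,b=b,db=db,Pb=Pb)
save(cv2.resize(np.hstack([a,b]),(800,300)),"a.png")
o=monitor.get_obs(); print(o["clock"],o["tcp_pos"],Ro.from_rotvec(o["orientation"]).as_matrix().round(3).tolist())
for im,d,P in((a,da,Pa),(b,db,Pb)):
    h=cv2.cvtColor(im,cv2.COLOR_RGB2HSV)
    for nm,lo,hi in(("pink",(150,60,100),(179,255,255)),("blue",(95,120,50),(130,255,255)),("cream",(15,30,120),(35,255,255))):
        mk=cv2.inRange(h,lo,hi); n,l,s,c=cv2.connectedComponentsWithStats(mk)
        for i in range(1,n):
            if s[i,4]>40:
                q=P[(l==i)&(d>0)]; print(nm,s[i],c[i].round(),np.median(q,0).round(3),np.percentile(q,2,axis=0).round(3),np.percentile(q,98,axis=0).round(3))
E
```

```text
0.1 [ 0.15295123 -0.65690698  0.23041038] [[0.974, 0.227, -0.0], [0.227, -0.974, 0.002], [-0.0, -0.002, -1.0]]
pink [ 303   90   54  120 1579] [330. 151.] [0.49  0.022 0.3  ] [0.377 0.014 0.294] [0.58  0.035 0.309]
blue [418 194  21   9 118] [428. 198.] [0.48  0.196 0.122] [0.472 0.181 0.118] [0.485 0.213 0.125]
blue [257 231  22  11 136] [268. 235.] [ 0.48  -0.073  0.115] [ 0.474 -0.088  0.11 ] [ 0.486 -0.057  0.117]
cream [489  61  66 111 859] [521. 118.] [0.499 0.291 0.299] [0.385 0.28  0.295] [0.586 0.306 0.302]
cream [518  89  21  36  75] [528. 106.] [0.484 0.302 0.308] [ 0.218  0.299 -0.   ] [0.518 0.55  0.31 ]
pink [ 293  149   17  160 1952] [302. 230.] [0.474 0.022 0.3  ] [0.381 0.015 0.296] [0.579 0.034 0.31 ]
blue [188 249  21   9 145] [198. 253.] [0.479 0.196 0.123] [0.473 0.181 0.114] [0.484 0.212 0.126]
blue [355 248  21   8 157] [366. 251.] [ 0.479 -0.074  0.114] [ 0.474 -0.088  0.105] [ 0.485 -0.057  0.118]
```

View pics/a.png

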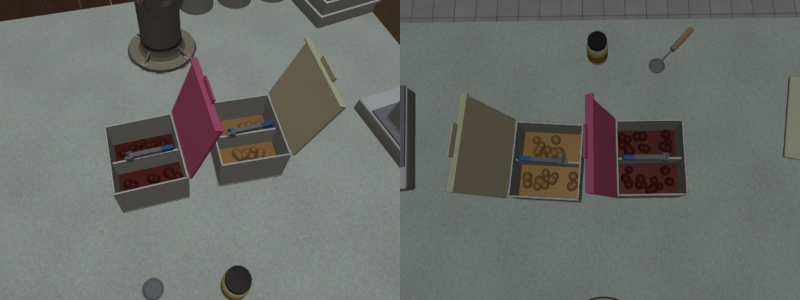

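The right-hand view (top; robot base at the bottom, +y to the left) shows the pink bin on the right. Its stay has the blue tip near full-res pixel (366,251), with the pivot to its right. The pink lid leans back towards the cream bin. Next I measure the yaw.

```bash
python3 - <<'E'
from h import *
c=np.load("c.npz")
for k in "ab":
    im,d,P=c[k],c["d"+k],c["P"+k]; h=cv2.cvtColor(im,cv2.COLOR_RGB2HSV)
    # rim of white walls z~.12, unsaturated; in pink-bin area
    g=(d>0)&(abs(P[...,2]-.12)<.006)&(P[...,1]<-.05)&(P[...,1]>-.3)&(P[...,0]>.3)&(P[...,0]<.65)
    q=P[g]; 
    rim=q[(abs(q[:,0]-.48)>.06)|(q[:,1]<-.19)][:,:2].astype(np.float32)
    print(k,len(rim),cv2.minAreaRect(rim))
    s=(d>0)&(abs(P[...,2]-.114)<.01)&(abs(P[...,0]-.48)<.012)&(P[...,1]<-.05)&(P[...,1]>-.20)
    q=P[s]; print("bar",len(q),q.min(0),q.max(0),np.polyfit(q[:,1],q[:,0],1))
    p=(cv2.inRange(h,(150,60,60),(179,255,255))>0)&(d>0)&(P[...,2]>.08)&(P[...,2]<.4); q=P[p]
    cc=q.mean(0); n=np.linalg.svd(q-cc,full_matrices=False)[2][2]; print("lid",len(q),cc,n,q.max(0),q.min(0))
E
```

```text
a 1304 ((0.48015809059143066, -0.13569727540016174), (0.17099997401237488, 0.20220907032489777), 89.9498291015625)
bar 805 [ 0.46862904 -0.17894578  0.104067  ] [ 0.49168025 -0.05467583  0.1179315 ] [0.00404769 0.48215349]
lid 8715 [ 0.49164745 -0.00172327  0.22737658] [ 0.00241896  0.94489631 -0.32736083] [0.5853052  0.08482921 0.31115657] [ 0.37394809 -0.05558294  0.08330062]
b 1148 ((0.4806452989578247, -0.13566403090953827), (0.1711461842060089, 0.2008286863565445), 89.86959075927734)
bar 660 [ 0.4683378  -0.17846729  0.10406803] [ 0.49194902 -0.05588122  0.11856184] [0.00274858 0.47999865]
lid 7247 [0.47626173 0.0006311  0.23540057] [ 0.00166306  0.94499349 -0.32708491] [0.584121   0.04815867 0.31299526] [ 0.37659392 -0.03954861  0.08372833]
```

```bash
python3 -m crank '[[[0,0,-1],[0,0,-0.14]],[[0,0,-1],[0,0,-0.14]],[[0,0,0],[0,0,-0.14]],[[0,0,0],[0,0,-0.14]],[[0,0,0],[0,0,-0.14]]]' 4.5 20
```

```text
clock: 0.6
tcp_pos: [0.153, -0.6571, 0.2508]
orientation: [-2.804, -1.415, -0.0]
contact_force: [1.0, -0.5, 0.1]
grip_width: 0.0451
gripper_force: 0.0
```

```bash
T='python3 -m crank'; python3 -m crank '[[[0,0,0],[0,0,-0.127]],[[0,0,0],[0,0,-0.127]],[[0,0,0],[0,0,-0.127]],[[0,0,0],[0,0,-0.127]],[[0,0,0],[0,0,-0.127]]]'
python3 -m crank '[[[3.7,2.2,0],[0,0,0]],[[3.7,2.2,0],[0,0,0]],[[3.7,2.2,0],[0,0,0]],[[3.7,2.2,0],[0,0,0]],[[3.7,2.2,0],[0,0,0]]]'
python3 -m crank '[[[3.7,2.2,0],[0,0,0]],[[3.7,2.2,0],[0,0,0]],[[3.7,2.2,0],[0,0,0]],[[3.7,2.2,0],[0,0,0]],[[3.7,2.2,0],[0,0,0]]]'
```

```text
clock: 1.1
tcp_pos: [0.1529, -0.6571, 0.2507]
orientation: [-2.223, -2.219, -0.001]
contact_force: [-1.0, 0.6, 0.3]
grip_width: 0.0447
gripper_force: 0.0
clock: 1.6
tcp_pos: [0.2649, -0.4714, 0.251]
orientation: [-2.229, -2.213, -0.0]
contact_force: [0.1, -1.0, -0.2]
grip_width: 0.0452
gripper_force: 0.0
clock: 2.1
tcp_pos: [0.376, -0.2873, 0.2512]
orientation: [-2.229, -2.213, 0.0]
contact_force: [0.6, -0.2, 1.1]
grip_width: 0.0448
gripper_force: 0.0
```

```bash
python3 -m crank '[[[3.75,2.1,0],[0,0,0]],[[3.75,2.1,0],[0,0,0]],[[3.75,2.1,0],[0,0,0]],[[3.75,2.1,0],[0,0,0]],[[3.75,2.1,0],[0,0,0]]]'
python3 - <<'E'
from h import *
im,d,P=cloud("wrist"); save(im,"w1.png"); o=monitor.get_obs(); print(o["tcp_pos"],o["orientation"])
h=cv2.cvtColor(im,cv2.COLOR_RGB2HSV); m=(cv2.inRange(h,(95,120,50),(130,255,255))>0)&(d>0)&(abs(P[...,2]-.11)<.015)
q=P[m]; print(len(q),*( [q.min(0),np.median(q,0),q.max(0)] if len(q) else []))
E
```

```text
clock: 2.6
tcp_pos: [0.4823, -0.1008, 0.2512]
orientation: [-2.23, -2.213, 0.001]
contact_force: [0.9, -0.6, 0.1]
grip_width: 0.045
gripper_force: 0.0
[ 0.48571101 -0.09292566  0.25189516] [-2.21967675 -2.22262807 -0.00832445]
659 [ 0.47437437 -0.08601499  0.10582811] [ 0.47962277 -0.06953116  0.1129651 ] [ 0.48480677 -0.05352881  0.11537951]
```

View pics/w1.png

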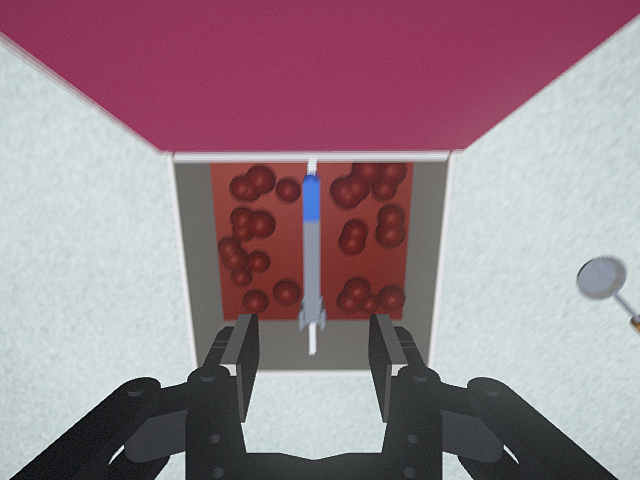

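The wrist view shows the stay running from its pivot (312,315) to the blue tip (312,180), centred between the open fingers.

```bash
python3 -m crank '[[[0,0,2],[0,0,0]],[[0,0,3],[0,0,0]],[[0,0,3],[0,0,0]],[[0,0,2],[0,0,0]],[[0,0,0],[0,0,0]]]'
```

```text
clock: 3.15
tcp_pos: [0.4796, -0.1022, 0.1486]
orientation: [-2.225, -2.21, 0.005]
contact_force: [-1.0, -0.8, 0.2]
grip_width: 0.0449
gripper_force: 0.0
```

```bash
python3 -m crank '[[[0,0,2],[0,0,0]],[[0,0,2],[0,0,0]],[[0,0,1.2],[0,0,0]],[[0,0,0.4],[0,0,0]],[[0,0,0],[0,0,0]]]'; python3 -m crank '[[[0,0,0],[0,0,0]],[[0,0,0],[0,0,0]],[[0,0,0],[0,0,0]],[[0,0,0],[0,0,0]],[[0,0,0],[0,0,0]]]' 0.8 20
```

```text
clock: 3.65
tcp_pos: [0.4822, -0.1023, 0.0956]
orientation: [2.229, 2.214, 0.0]
contact_force: [-0.1, 0.2, -0.1]
grip_width: 0.0452
gripper_force: 0.0
clock: 4.15
tcp_pos: [0.4798, -0.1023, 0.0955]
orientation: [-2.228, -2.212, 0.006]
contact_force: [-6.1, 0.1, 6.9]
grip_width: 0.0114
gripper_force: 25.3
```

```bash
python3 -m crank '[[[0.11,0,-0.98],[0,0.14,0]],[[0.11,0,-0.98],[0,0.14,0]],[[0.11,0,-0.98],[0,0.14,0]],[[0.11,0,-0.98],[0,0.14,0]],[[0.11,0,-0.98],[0,0.14,0]]]'; python3 -c "
from h import *
a,d,P=cloud('scene'); save(a[130:330,160:500],'s2.png'); o=monitor.get_obs(); print(o['tcp_pos'],Ro.from_rotvec(o['orientation']).as_matrix().round(2).tolist(),o['joints'],o['contact_force'])"
```

```text
clock: 4.65
tcp_pos: [0.4798, -0.1075, 0.1453]
orientation: [-1.811, -1.807, -0.67]
contact_force: [-7.9, 5.7, 0.8]
grip_width: 0.0112
gripper_force: 23.9
[ 0.47983157 -0.1108903   0.14399027] [[0.01, 1.0, 0.0], [0.75, -0.01, 0.66], [0.66, -0.01, -0.75]] [ 1.1233753   0.69793164 -0.85886683  1.87319096 -0.19652577  1.03497685
  0.43932743] [-5.97231387 14.45798324 18.48219256]
```

View pics/s2.png

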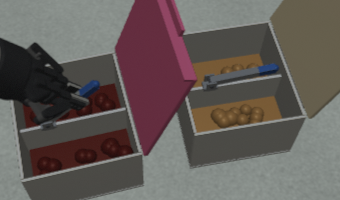

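The stay is gripped and sits at about 0.7 rad, with the blue tip at crop pixel (88,88).

```bash
python3 -c "
import numpy as np
f=lambda a,t: .0703*np.array([np.cos(a+.093),np.sin(a+.093)])+.019*np.array([np.sin(t),-np.cos(t)])
for i in range(5):
    a,t=.7+.14*i,.7+.07*i
    d=f(a+.14,t+.07)-f(a,t); print(100*(d@[np.cos(t),np.sin(t)]),100*(d@[np.sin(t),-np.cos(t)]))"
```

```text
-0.026693344217460294 -0.9750145021878167
-0.09417236064405923 -0.9614762752609297
-0.16053921883735467 -0.9432515289039434
-0.22546885395953128 -0.9204295279152843
-0.2886432406906518 -0.893122054444232
```

```bash
python3 -m crank '[[[-0.03,0,-0.98],[0,0.07,0]],[[-0.09,0,-0.96],[0,0.07,0]],[[-0.16,0,-0.94],[0,0.07,0]],[[-0.23,0,-0.92],[0,0.07,0]],[[-0.29,0,-0.89],[0,0.07,0]]]'; python3 -c "
from h import *
a,d,P=cloud('scene'); save(a[130:330,160:500],'s3.png'); o=monitor.get_obs(); print(o['tcp_pos'],Ro.from_rotvec(o['orientation']).as_matrix().round(2).tolist(),o['joints'],o['contact_force'],o['gripper_force'])
h=cv2.cvtColor(a,cv2.COLOR_RGB2HSV); m=(cv2.inRange(h,(95,120,50),(130,255,255))>0)&(d>0)&(P[...,1]<.05)&(P[...,1]>-.3)&(P[...,2]>.1)
q=P[m];print(len(q),q.min(0),np.median(q,0),q.max(0))"
```

```text
clock: 5.2
tcp_pos: [0.4796, -0.1492, 0.1685]
orientation: [-1.582, -1.575, -0.919]
contact_force: [-4.2, 3.3, -2.3]
grip_width: 0.0113
gripper_force: 22.9
[ 0.4797622  -0.15137938  0.16806983] [[0.01, 1.0, 0.0], [0.49, -0.01, 0.87], [0.87, -0.0, -0.49]] [ 1.24057668  0.90195721 -0.88425048  1.72102405 -0.29796445  1.2856056
  0.55874334] [-9.09100492  0.04560901  9.80382514] 23.72180163860321
150 [ 0.47345926 -0.15977641  0.18909559] [ 0.484852   -0.1522286   0.21335234] [ 0.48805967 -0.14477504  0.22297895]
```

View pics/s3.png

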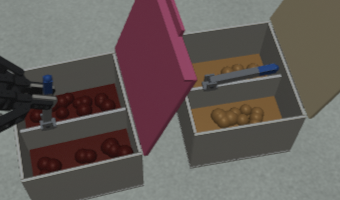

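The stay stands nearly upright, with the blue end at crop pixel (47,82) and an angle of about 1.38. Next I release it and back off.

```bash
python3 -m crank '[[[0,0,0],[0,0,0]],[[0,0,0],[0,0,0]],[[0,0,0],[0,0,0]],[[0,0,0],[0,0,0]],[[0,0,0],[0,0,0]]]' 4.5; python3 -m crank '[[[0,0,-1],[0,0,0]],[[0,0,-2],[0,0,0]],[[0,0,-3],[0,0,0]],[[0,0,-3],[0,0,0]],[[0,0,-2],[0,0,0]]]'; python3 -c "
from h import *
a,d,P=cloud('scene')
h=cv2.cvtColor(a,cv2.COLOR_RGB2HSV); m=(cv2.inRange(h,(95,120,50),(130,255,255))>0)&(d>0)&(P[...,1]<.05)&(P[...,1]>-.3)&(P[...,2]>.1)
q=P[m];print(len(q),q.min(0),np.median(q,0),q.max(0))
m=(cv2.inRange(h,(150,60,60),(179,255,255))>0)&(d>0)&(P[...,2]>.25)&(P[...,2]<.4);print(np.median(P[m],0))"
```

```text
clock: 5.75
tcp_pos: [0.4818, -0.1498, 0.1682]
orientation: [-1.588, -1.578, -0.919]
contact_force: [-0.2, 0.5, 0.7]
grip_width: 0.0449
gripper_force: 0.0
clock: 6.25
tcp_pos: [0.4812, -0.2482, 0.2239]
orientation: [-1.591, -1.577, -0.921]
contact_force: [1.2, -0.4, -0.6]
grip_width: 0.0448
gripper_force: 0.0
74 [ 0.4737481  -0.16202668  0.19063896] [ 0.48241804 -0.15431363  0.2196123 ] [ 0.48697337 -0.14858008  0.22485332]
[0.49553578 0.01626361 0.29669157]
```

```bash
python3 -m crank '[[[3,0,-2],[0,-0.14,0]],[[3,0,-2.3],[0,-0.14,0]],[[2.5,0,-2.5],[0,-0.14,0]],[[2,0,-3],[0,-0.14,0]],[[1.5,0,-3],[0,-0.14,0]]]' 0; python3 -m crank '[[[1,0,-2],[0,-0.14,0]],[[1,0,-1],[0,-0.14,0]],[[1,0,0],[0,-0.07,0]],[[2,0,0],[0,0,0]],[[3,0,0],[0,0,0]]]'
```

```text
clock: 6.8
tcp_pos: [0.4811, -0.2492, 0.4041]
orientation: [-2.044, -2.029, -0.356]
contact_force: [-0.3, -0.3, -0.3]
grip_width: 0.0002
gripper_force: 0.0
clock: 7.3
tcp_pos: [0.4807, -0.1789, 0.4356]
orientation: [-2.23, -2.21, -0.0]
contact_force: [0.8, 0.0, -0.4]
grip_width: -0.0
gripper_force: 0.0
```

```bash
python3 -m crank '[[[4.5,0,0],[0,0,0]],[[4.5,0,0],[0,0,0]],[[4.5,0,0],[0,0,0]],[[4.5,0,0],[0,0,0]],[[4.5,0,0],[0,0,0]]]'; python3 -m crank '[[[3,0,0],[0,0,0]],[[2,0,1],[0,0,0]],[[0.5,0,3],[0,0,0]],[[0,0,3],[0,0,0]],[[0,0,3],[0,0,0]]]'
```

```text
clock: 7.8
tcp_pos: [0.4822, 0.0473, 0.4355]
orientation: [-2.229, -2.21, 0.001]
contact_force: [0.7, -0.5, -0.7]
grip_width: -0.0001
gripper_force: 0.0
clock: 8.3
tcp_pos: [0.4827, 0.101, 0.3344]
orientation: [-2.228, -2.211, 0.001]
contact_force: [0.3, -0.1, 0.4]
grip_width: -0.0001
gripper_force: 0.0
```

```bash
python3 -m crank '[[[0,0,3],[0,0,0]],[[0,0,3],[0,0,0]],[[0,0,1],[0,0,0]],[[0,0,0],[0,0,0]]]'; python3 -c "
from h import *
a,d,P=cloud('scene'); save(a[30:330,160:600],'s4.png')"
```

```text
clock: 8.7
tcp_pos: [0.4823, 0.1004, 0.2648]
orientation: [-2.227, -2.21, 0.004]
contact_force: [0.1, -0.1, 0.2]
grip_width: -0.0002
gripper_force: 0.0
```

View pics/s4.png

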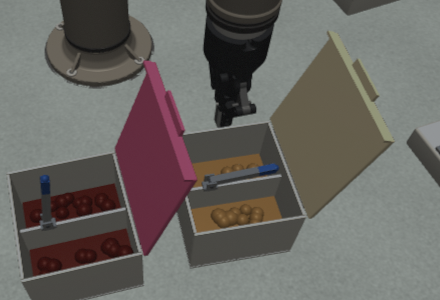

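The closed fingertips are behind the pink lid, at about crop pixel (222,122), and the stay is upright at (45,200). Now I push the lid forward.

```bash
python3 -m crank '[[[-2,0,0],[0,0,0]],[[-2,0,0],[0,0,0]],[[-1.5,0,0],[0,0,0]],[[-1.5,0,0],[0,0,0]],[[-1.5,0,0],[0,0,0]]]'; python3 -m crank '[[[-1.5,0,0],[0,0,0]],[[-1.5,0,0],[0,0,0]],[[-1.5,0,0],[0,0,0]],[[-1.5,0,0],[0,0,0]],[[-1.5,0,0],[0,0,0]]]';  python3 -m crank '[[[-1.5,0,0],[0,0,0]],[[-1.5,0,0],[0,0,0]],[[-1,0,0],[0,0,0]]]'
```

```text
clock: 9.25
tcp_pos: [0.4843, 0.0168, 0.2686]
orientation: [2.228, 2.213, 0.006]
contact_force: [-0.1, 2.6, 2.9]
grip_width: -0.0001
gripper_force: 1.4
clock: 9.75
tcp_pos: [0.4839, -0.0584, 0.2686]
orientation: [2.227, 2.213, 0.006]
contact_force: [0.7, 2.4, -0.8]
grip_width: -0.0001
gripper_force: 1.2
clock: 10.05
tcp_pos: [0.4826, -0.1003, 0.2673]
orientation: [2.23, 2.211, 0.001]
contact_force: [-0.8, 0.5, 0.0]
grip_width: -0.0
gripper_force: 0.4
```

Now I back off towards +y and up, let the lid sink, and look.

```bash
python3 -m crank '[[[3,0,-2],[0,0,0]],[[3,0,-3],[0,0,0]],[[3,0,-4],[0,0,0]],[[2,0,-4],[0,0,0]],[[0,0,-3],[0,0,0]]]'; for i in 1 2 3 4 5 6; do python3 -m crank '[[[0,0,0],[0,0,0]],[[0,0,0],[0,0,0]],[[0,0,0],[0,0,0]],[[0,0,0],[0,0,0]],[[0,0,0],[0,0,0]]]' | grep -E 'clock|tcp_pos'; done; cat > lid.py <<'E'
from h import *
import sys
a,d,P=cloud('scene'); save(a[30:330,130:600],sys.argv[1])
h=cv2.cvtColor(a,cv2.COLOR_RGB2HSV); m=(cv2.inRange(h,(150,60,90),(179,255,255))>0)&(d>0)&(P[...,2]>.13)&(P[...,2]<.4)
q=P[m]; n=np.linalg.svd(q-q.mean(0),full_matrices=False)[2][2]; print(monitor.get_obs()["clock"],len(q),q.mean(0),"angle",np.arctan2(abs(n[1]),abs(n[2])))
E
python3 lid.py s5.png
```

```text
clock: 10.55
tcp_pos: [0.483, 0.0147, 0.4298]
orientation: [2.221, 2.218, 0.004]
contact_force: [0.2, 0.0, 0.3]
grip_width: 0.0002
gripper_force: 0.0
clock: 11.05
tcp_pos: [0.4824, 0.0104, 0.4253]
clock: 11.55
tcp_pos: [0.4828, 0.0108, 0.4262]
clock: 12.05
tcp_pos: [0.4828, 0.0108, 0.4262]
clock: 12.55
tcp_pos: [0.4828, 0.0108, 0.4262]
clock: 13.05
tcp_pos: [0.4828, 0.0108, 0.4262]
clock: 13.55
tcp_pos: [0.4828, 0.0108, 0.4262]
13.6 12447 [ 0.48747898 -0.11890816  0.20215638] angle 0.7320304813771594
```

View pics/s5.png

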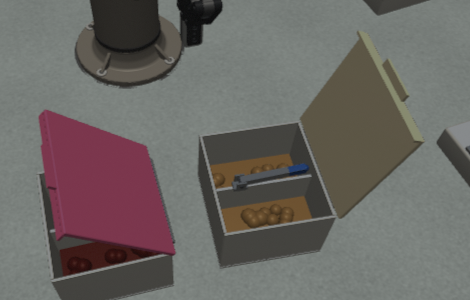

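The pink lid (crop centre about (110,180)) rests half open at about 0.73 rad. The cream lid and stay are unchanged. I wait a moment to check it is still, then hand in.

```bash
for i in 1 2; do python3 -m crank '[[[0,0,0],[0,0,0]],[[0,0,0],[0,0,0]],[[0,0,0],[0,0,0]],[[0,0,0],[0,0,0]],[[0,0,0],[0,0,0]]]' | grep clock; done; python3 lid.py s6.png && python3 -c "
from bench import r
print(r.hand_in())"
```

```text
clock: 14.1
clock: 14.6
14.65 12472 [ 0.48751506 -0.11895189  0.20219444] angle 0.731898790128849
the job is handed in; nothing more can be done
None
```

The job is handed in at about 14.7 s: I flipped the pink bin's stay up to about 1.38 rad, and the pink lid now rests still at about 0.73 rad, with the cream bin untouched; the hand-in returned no verdict.

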